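# Make up two persimmon gift trays

## Robot

A 6-joint arm with a two-finger parallel gripper is mounted at the origin on the work surface. World frame = base frame: x ahead of the robot, y to its left, z up, the work surface at z = 0. Lengths are in mm, angles in degrees, forces in N, time in s.
With the tool pointing down it reaches from about 300 to 850 mm from the base axis. Payload 4.2 kg.
Tool frame: the origin (TCP) lies at the centre of the arm's flange, where the gripper is bolted on; the fingertips stand 191 mm ahead of it and the grasp point (between the pads) lies 172 mm ahead of it; z points along the fingers, x is the direction in which the jaws open and shut, and the axes are right-handed (so a half turn about z gives the same grasp; the last joint's range is limited). The gripper opens to 91 mm and grips with 3 to 60 N. Pads are 32 mm wide; open, the fingers measure 118 mm over their backs; the gripper's body (76 mm by 178 mm) begins 60 mm behind the grasp point.
Start: joints at [-65.546, 18.312, 89.639, -0, 72.044, -1.146], TCP at [248.445, -518.554, 404.776] pointing down, gripper open.
Joint ranges: [-177.97, 177.97], [-48.28, 115.42], [12.27, 149.76], [-77.06, 257.06], [2.81, 150.46], [-146.56, 146.56]. Speed limits (degrees/s): [147.25, 147.25, 180, 180, 180, 180].

## Interface

Orientations are given as [roll, pitch, yaw] about the fixed x, y, z axes, in that order (R = Rz(yaw) Ry(pitch) Rx(roll)).
In Python, from workcell import telemetry, imaging, env gives the robot as it stands. The module is installed in compiled form; this text tells all that it offers.
- The arm moves only by the tool jog_arm, never from a script. Its argument "series" is a list of rows, each a list of 3 entries, a list of its own where there are three numbers: the shift along the world's x, y, z in mm, then the turn, a rotation vector about the world's x, y, z in rad, then the opening, from 0 (shut) to 1 (fully open). In form: [[[x, y, z], [ax, ay, az], jaw], ...]. A call has exactly 5 rows; each row is the pose to reach, as a shift and turn from the pose measured when the call began; what a row does not reach only later rows make up. A row lasts 1/12 s, in which the tool goes at most 41.7 mm and 7.16 degrees, less where a joint would pass 70% of its speed; a pose out of reach is approached as far as the arm can. A call with a gripper value outside its range is refused whole. The fingers move at their own pace and stop on an object; "squeeze" is the grip in N (left out, the last holds). Time passes only in rows, so rows that repeat a pose let the fingers close, or fill a call up. It gives the time, the measured TCP pose, the force and the opening at its end, in the units of the state.
- telemetry.state(): the state, without advancing time (a new reading comes with each control period).
- imaging.grab_frame(name): name is "scene" or "top"; returns a dict with "pixels" (384x512x3 uint8, red, green, blue), "fov_y" (degrees; the focal length in pixels is half the picture's height over the tangent of half this angle, whatever the lens; pixels are square), "cx", "cy" (the principal point, pixels), "R" (3x3) and "t" (3): a world point X has camera coordinates R X + t. Camera axes: x right, y down, z forward; pixel columns grow to the right and rows downward; lengths in mm; the calibration is good to about 2 mm. A picture is of the moment at which its call begins. There is no depth.
- env.job_done(): hands the job in, once; it reports no verdict.
The state is a dict: "time_s": time; "qpos": joint angles; "qvel": joint speeds; "effort": joint torques, N m; "ee_pos": TCP position; "ee_rot": TCP orientation; "force": force on the tool from outside, world axes, zero at the start; "torque": the same for the moment, N m; "gripper_width": finger opening in mm.
Only numpy, scipy, OpenCV 4.12 (cv2) and the standard library are available. Lean on these libraries where they do the work, as an engineer would, in place of code of your own. Each camera call takes 0.05 s, during which the arm holds its last target.

## Task

Make up the two gift trays, one item standing upright in each pocket: the bright orange persimmon standing alone on the table (not those in the crates) and the amber jar go in the gold tray, the dark dried persimmon and the dark wooden pick stand in the black tray (either pocket of the right tray will do). The dark stand is interlocked between two pale ones, so lift it straight up until it is clear, and leave the pale stands in their rack. Set things down rather than dropping them, and leave the roll of tape where it is.

Things in the scene. Friction and masses are not known exactly. Their poses are not given: they have to be found in the camera images.
- orange_persimmon: loose; bright orange firm persimmon, round from above, 50 mm in diameter at 19 to 33 mm height, narrower below and above, 50 mm tall plus a small pale leaf cap and 6 mm stalk on top; stands on its flat foot. Origin: centre of the foot, z up. About 90 g.
- dark_persimmon: loose; dark red-brown dried firm persimmon, round from above, 46 mm in diameter at 17 to 30 mm height, 46 mm tall plus a small pale leaf cap and 6 mm stalk; stands on its flat foot. Origin: centre of the foot, z up. About 60 g.
- jar: loose; closed jar of amber glass with a round white lid, 46 mm in diameter, 62 mm tall, upright. Origin: centre of the underside, z up. About 120 g.
- dark_stand: loose; dark wooden fruit-pick stand, middle of the row of three in the rack. 44 (its x) x 55 (its y) x 36 mm tall, about 45 g; origin: centre of the underside, 4 mm above the table. Grasp across its flat sides at x = +-22 mm (solid for y = -12 to 12 mm). Keyed to both neighbours along y with 1.5 to 2 mm play, upright T-shaped keys: it comes out only straight up, clear when raised 36 mm.
- pale_stand_a: loose; pale wooden pick stand of the same size and shape and axes as the dark one, origin centre of its underside, standing in the rack's -y place. Each stand has a T-shaped key (head 22 mm wide) on its +y end and a matching slot in its -y end
- pale_stand_b: loose; pale wooden pick stand of the same size and shape and axes as the dark one, origin centre of its underside, standing in the rack's +y place. Each stand has a T-shaped key (head 22 mm wide) on its +y end and a matching slot in its -y end
- rack: fixed; low white plastic rack, 56 (its x) x 149 (its y) mm, holding the three stands in a row along its y. Origin: centre of its underside, z up. Floor 4 mm, end stops and short side curbs 16 mm above the table; the curbs are missing for 40 mm to either side of its middle, leaving room for fingers beside the dark stand.
- gold_tray: fixed; gold-coloured plastic kit tray with two pockets side by side, 82 (its x) x 157 (its y) mm, 13 mm high. Origin: centre of the underside, z up. The pockets are 76 x 74 mm inside, centred 38.5 mm from the origin along its +y and -y; pocket floor 3 mm above the table, rim and 3 mm thick divider at 13 mm.
- black_tray: fixed; black plastic kit tray with two pockets side by side, 82 (its x) x 157 (its y) mm, 13 mm high. Origin: centre of the underside, z up. The pockets are 76 x 74 mm inside, centred 38.5 mm from the origin along its +y and -y; pocket floor 3 mm above the table, rim and 3 mm thick divider at 13 mm.
- tape_roll: loose bystander; brown roll of packing tape lying flat, 50 mm in diameter, 22 mm high, with a 36 mm hole; origin: centre of the underside. To be left alone. (A fixed grey stamp pad 44 x 40 x 16 mm lies in a similar place on the other side.)
Not all that is in view belongs to the job. Leave any green or purple look-alike of the dark_persimmon alone.

How it is judged (in metres and radians):
On the way:
1. the dark stand is lifted straight up clear of its neighbours: raised 32 mm above the rack floor while still within 15 mm of its place, seen from above (z of dark_stand in the frame of rack above 0.036 m and horizontal distance between dark_stand and rack below 0.015 m).
At the end, for the whole second after the job is handed in: Orange persimmon and jar each in a pocket of the gold tray, dark persimmon and dark stand each in a pocket of the black tray: on the pocket floor (within 4 mm), within 30 mm of the tray's long centre line and 70 mm of its middle, tilted under 0.15 rad, released, at rest (z of orange_persimmon in the frame of gold_tray between -0.002 and 0.007 m and x of orange_persimmon in the frame of gold_tray between -0.03 and 0.03 m and y of orange_persimmon in the frame of gold_tray between -0.07 and 0.07 m and angle between each of orange_persimmon, jar, dark_persimmon, dark_stand's own z axis and vertical below 0.15 rad and linear speed of each of orange_persimmon, jar, dark_persimmon, dark_stand below 0.02 m/s and angular speed of each of orange_persimmon, jar, dark_persimmon, dark_stand below 0.2 rad/s and contact force between each of orange_persimmon, jar, dark_persimmon, dark_stand and the fingers below 0.05 N and z of jar in the frame of gold_tray between -0.002 and 0.007 m and x of jar in the frame of gold_tray between -0.03 and 0.03 m and y of jar in the frame of gold_tray between -0.07 and 0.07 m and z of dark_persimmon in the frame of black_tray between -0.002 and 0.007 m and x of dark_persimmon in the frame of black_tray between -0.03 and 0.03 m and y of dark_persimmon in the frame of black_tray between -0.07 and 0.07 m and z of dark_stand in the frame of black_tray between -0.002 and 0.007 m and x of dark_stand in the frame of black_tray between -0.03 and 0.03 m and y of dark_stand in the frame of black_tray between -0.07 and 0.07 m); the robot touches nothing.
It fails at once if a pale stand is moved more than 15 mm or tipped over 0.25 rad ((distance of pale_stand_a from where it was at the start of the episode above 0.015 m or angle between pale_stand_a's own z axis and vertical above 0.25 rad) or (distance of pale_stand_b from where it was at the start of the episode above 0.015 m or angle between pale_stand_b's own z axis and vertical above 0.25 rad)).
It fails at once if the roll of tape is moved more than 20 mm (distance of tape_roll from where it was at the start of the episode above 0.02 m).
It fails at once if one of the four items is dropped: falls free faster than 0.3 m/s, more than 20 mm above the table ((contact force between orange_persimmon and anything else below 0.02 N and height (world z) of orange_persimmon above 0.02 m and linear speed of orange_persimmon above 0.3 m/s) or (contact force between jar and anything else below 0.02 N and height (world z) of jar above 0.02 m and linear speed of jar above 0.3 m/s) or (contact force between dark_persimmon and anything else below 0.02 N and height (world z) of dark_persimmon above 0.02 m and linear speed of dark_persimmon above 0.3 m/s) or (contact force between dark_stand and anything else below 0.02 N and height (world z) of dark_stand above 0.02 m and linear speed of dark_stand above 0.3 m/s)).
It also fails if it takes over 120 s, if anything falls off the work surface, if the arm or the gripper's body presses on something with over 40 N, if the wrist force passes 120 N, or if a joint passes its speed limit or range.

## Working session

There is one attempt and no reset: what is moved stays moved. The work goes in short steps, Python scripts to look and compute and a tool call to move; the robot and the scene stay as the last step left them, time stands still between calls to the robot, and variables do not carry over. Pictures are saved under pics/ and viewed, and the job is handed in when it is done.

Besides the shell and the picture viewer there is one more tool, called as a command line: name --argument value ..., lists and objects as JSON in quotes. jog_arm: Moves the arm, as the interface text tells. Its arguments: {"type":"object","properties":{"series":{"type":"array"},"squeeze":{"type":"number"}},"required":["series"]}

```bash
mkdir -p pics
python3 - <<'E'
from workcell import telemetry, imaging, env
import cv2,numpy as np
print(telemetry.state())
for n in ("scene","top"):
    f=imaging.grab_frame(n); cv2.imwrite(f"pics/{n}0.png",cv2.resize(f["pixels"][:,:,::-1],(800,600),interpolation=cv2.INTER_CUBIC))
    np.savez(f"{n}0.npz",**f); print(n,f["fov_y"],f["cx"],f["cy"],f["R"],f["t"])
E
```

```text
{'time_s': 0.0, 'qpos': array([-6.55458958e+01,  1.83519456e+01,  8.97055795e+01, -1.76362543e-03,
        7.20460505e+01, -1.14535129e+00]), 'qvel': array([ 0.06214806, -0.09020623,  0.01978352,  0.01775202,  0.0539501 ,
       -0.11197595]), 'effort': array([-1.12291909e-03, -4.12459660e+01, -2.31970203e+01,  7.24704308e-02,
        4.57007205e-02, -1.47504184e-04]), 'ee_pos': array([ 248.37714465, -518.40293791,  403.92254135]), 'ee_rot': array([-1.79999606e+02,  1.03588362e-01, -6.43999990e+01]), 'force': array([-0.90129257, -0.44220096,  0.21346056]), 'torque': array([ 0.00018848, -0.00478363, -0.00760082]), 'gripper_width': 91.78587570700142}
scene 42.89193038263479 260.12840100999983 189.77602199426806 [[ 0.85701949  0.51527707 -0.00267303]
 [ 0.29606339 -0.49665126 -0.8158946 ]
 [-0.42173934  0.69844618 -0.57819448]] [-424.33206045 -128.35585957 1280.07285692]
top 57.55952233861724 253.5607949364072 192.36949548876936 [[ 8.11938841e-03 -9.99966736e-01  7.76561601e-04]
 [-9.92936040e-01 -8.15422646e-03 -1.18370306e-01]
 [ 1.18372701e-01  1.90018492e-04 -9.92969218e-01]] [6.04477039e-01 4.82752955e+02 7.28348426e+02]
```

View pics/scene0.png

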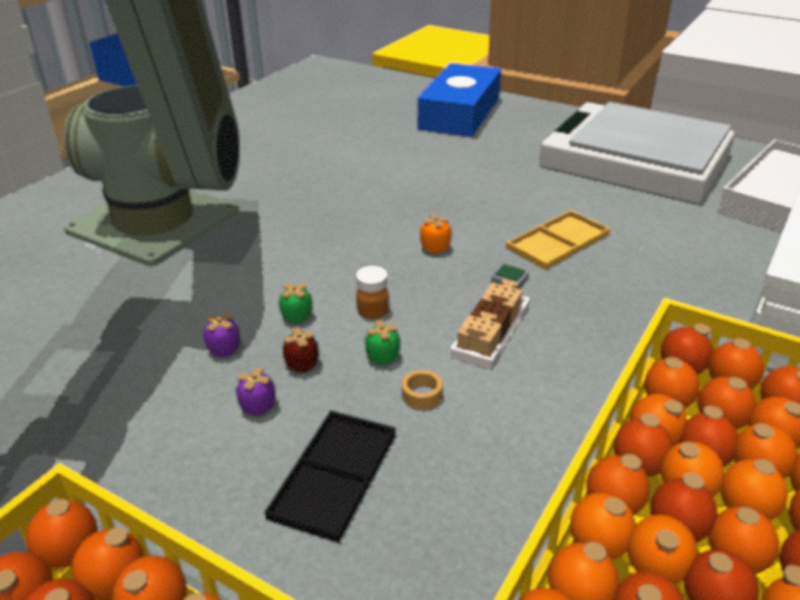

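View pics/top0.png

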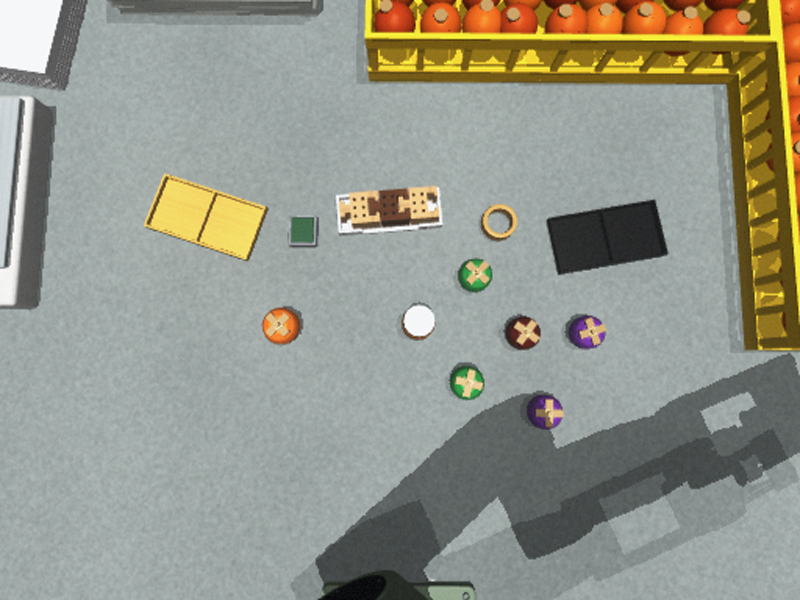

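The scene picture shows the orange persimmon at (436,236), jar (372,293), dark persimmon (300,351), and rack (490,322). In the top picture, scaled to 800 px, they are at:

- **Orange persimmon:** (281,325). The only look-alikes are the fruit in the crates at the top and right.
- **Dark persimmon:** (523,332), dark red-brown. Look-alikes are purple (588,332) and (545,411), green (476,275) and (467,382), and dark red fruit in the crate.
- **Jar:** (418,321).
- **Dark stand:** (395,208), between two pale ones.
- **Trays:** gold (206,217), black (607,237).
- **Tape:** (499,221).

Next I'll measure positions and check the choices in a crop.

```bash
cat > h.py <<'E'
import cv2,numpy as np
def load(n):
    return dict(np.load(n,allow_pickle=True))
def ray(f,uv):
    fl=192/np.tan(np.radians(float(f["fov_y"])/2))
    d=np.array([(uv[0]-f["cx"])/fl,(uv[1]-f["cy"])/fl,1.0])
    R=f["R"];return -R.T@f["t"],R.T@d
def onplane(f,uv,z):
    o,d=ray(f,uv);return (o+d*(z-o[2])/d[2])
def proj(f,X):
    fl=192/np.tan(np.radians(float(f["fov_y"])/2))
    c=f["R"]@np.asarray(X,float)+f["t"];return c[:2]/c[2]*fl+[f["cx"],f["cy"]]
def comp(mask,uv,r=25):
    n,l,s,c=cv2.connectedComponentsWithStats(mask.astype(np.uint8))
    k=[i for i in range(1,n) if np.hypot(*(c[i]-uv))<r]
    i=max(k,key=lambda i:s[i,4]);return l==i,s[i],c[i]
E
python3 - <<'E'
from h import *
t=load("top0.npz");s=load("scene0.npz")
T=t["pixels"];hsv=cv2.cvtColor(T,cv2.COLOR_RGB2HSV).astype(int);H,S,V=hsv[...,0],hsv[...,1],hsv[...,2]
def P(uv8):return np.array(uv8)*0.64
o=-t["R"].T@t["t"];print("cam",o)
for nm,uv,z in(("stalk orange",(280,324),56),("dark stalk",(524,331),52),("purpleR",(590,331),50),("purpleB",(546,411),50),("green1",(477,274),50),("green2",(468,382),50),("tape",(499,221),22)):
    print(nm,onplane(t,P(uv),z).round(1))
# masks
def rep(nm,m,uv,zs,rect=False):
    mm,st,c=comp(m,P(uv))
    print(nm,st,c.round(1),[onplane(t,c,z).round(1)[:2].tolist() for z in zs])
    if rect:
        pts=np.column_stack(np.nonzero(mm)[::-1]).astype(np.float32)
        r=cv2.minAreaRect(pts);b=cv2.boxPoints(r);print(r,[onplane(t,q,zs[0])[:2].round(1).tolist() for q in b])
        w=np.array([onplane(t,q,zs[0])[:2] for q in b]);e=[w[1]-w[0],w[2]-w[1]]
        e.sort(key=np.linalg.norm);print("  ctr",w.mean(0).round(1),[np.linalg.norm(x).round(1) for x in e],"long dir deg",np.degrees(np.arctan2(e[1][1],e[1][0])).round(1))
rep("orange",(H<14)&(S>150)&(V>100),(281,325),(26,30))
rep("jarlid",(S<40)&(V>200),(418,321),(62,))
hull=(H>15)&(H<30)&(S>100)&(V>90)
rep("gold",hull,(206,217),(13,),True)
rep("black",V<60,(607,237),(13,),True)
rack=((S<40)&(V>200))|((H<25)&(S>60))
rep("rack",rack,(390,210),(16,),True)
im=T[:,:,::-1]
cv2.imwrite("pics/crop1.png",cv2.resize(im[110:270,150:410],None,fx=3,fy=3,interpolation=cv2.INTER_CUBIC))
cv2.imwrite("pics/rack1.png",cv2.resize(im[110:155,205:295],None,fx=8,fy=8,interpolation=cv2.INTER_CUBIC))
E
```

```text
cam [393.12132851   4.40253418 780.37071272]
stalk orange [446.9 158.7  56. ]
dark stalk [ 440.5 -166.3   52. ]
purpleR [ 441.3 -255.1   50. ]
purpleB [ 335.5 -193.7   50. ]
green1 [ 517.3 -104.6   50. ]
green2 [372.5 -91.4  50. ]
tape [ 598.8 -140.9   22. ]
orange [168 197  24  23 253] [180.8 208.8] [[446.1, 161.4], [445.8, 160.6]]
jarlid [258 195  20  20 303] [267.9 204.8] [[453.1, -25.2]]
gold [  92  111   79   56 2547] [131.4 138.5] [[604.4, 280.5]]
((131.25, 138.24998474121094), (71.46746063232422, 36.36618423461914), 18.434947967529297) [[590.6, 369.4], [671.1, 348.3], [619.6, 192.2], [540.3, 215.0]]
  ctr [605.4 281.2] [np.float64(83.2), np.float64(164.4)] long dir deg -108.3
black [ 350  128   77   47 2537] [387.8 151.1] [[580.2, -295.8]]
((387.9999694824219, 150.99998474121094), (35.9156379699707, 72.06298828125), 79.99201965332031) [[606.1, -210.3], [636.5, -371.6], [555.2, -381.6], [525.5, -222.2]]
  ctr [ 580.8 -296.4] [np.float64(81.9), np.float64(164.1)] long dir deg -79.3
rack [ 215  119   69   30 1603] [248.7 133.6] [[617.2, 16.5]]
((248.64418029785156, 134.15966796875), (26.39156723022461, 67.10697937011719), 85.48600769042969) [[639.6, 94.7], [653.1, -56.2], [592.3, -60.8], [579.0, 88.7]]
  ctr [616.   16.6] [np.float64(61.0), np.float64(151.5)] long dir deg -84.9
```

View pics/crop1.png

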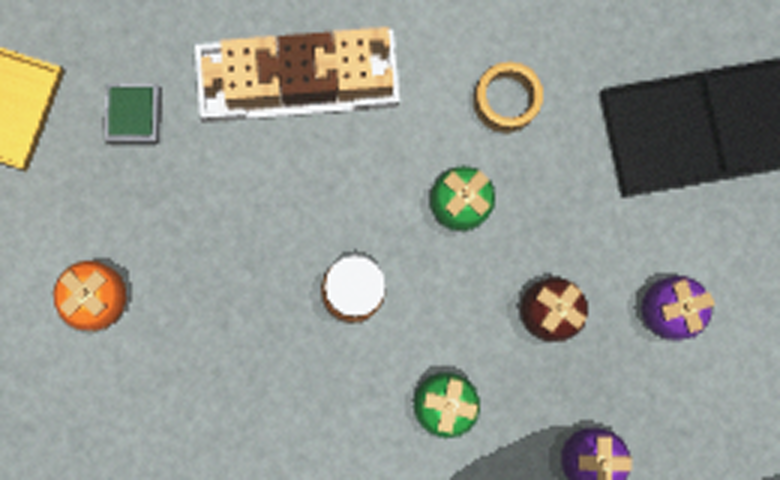

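View pics/rack1.png

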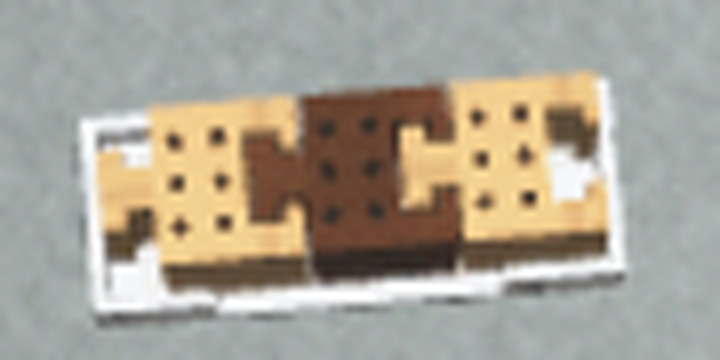

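The crop confirms the dark red-brown persimmon at (555,308), the white jar lid (354,285), and the lone orange persimmon (90,295). The rack crop shows the dark stand's peg holes centred near (351,168), level with the pale ones. I'll cross-check the estimates in the scene view.

Run:
```python
from h import *
t=load("top0.npz");s=load("scene0.npz")
c=lambda u,v:(205+(u+.5)/8-.5,110+(v+.5)/8-.5)
a=onplane(t,c(503,157),40);b=onplane(t,c(199,180),40);d=onplane(t,c(351,168),40)
print("pale a,b,dark",a.round(1),b.round(1),d.round(1));v=b-a;print(np.linalg.norm(v),"axis",np.degrees(np.arctan2(v[1],v[0])))
im=cv2.resize(s["pixels"][:,:,::-1],None,fx=4,fy=4,interpolation=cv2.INTER_CUBIC)
pts={"o":(447,160,56),"d":(440.5,-166.3,52),"j":(453,-25,62),"s":tuple(d),"G+":(617,318,3),"G-":(593.5,244.5,3),"B+":(574.5,-258,3),"B-":(587,-334,3)}
for k,p in pts.items():
    q=proj(s,p)*4+1.5;cv2.drawMarker(im,tuple(int(x) for x in q),(255,0,255),0,14,1)
im=im[500:1400,600:1500];cv2.imwrite("pics/chk.png",cv2.resize(im,(600,600)))
```

```text
pale a,b,dark [620.3 -24.6  40. ] [613.2  58.2  40. ] [616.9  16.8  40. ]
83.04153007006832 axis 94.92973039971761
```

View pics/chk.png

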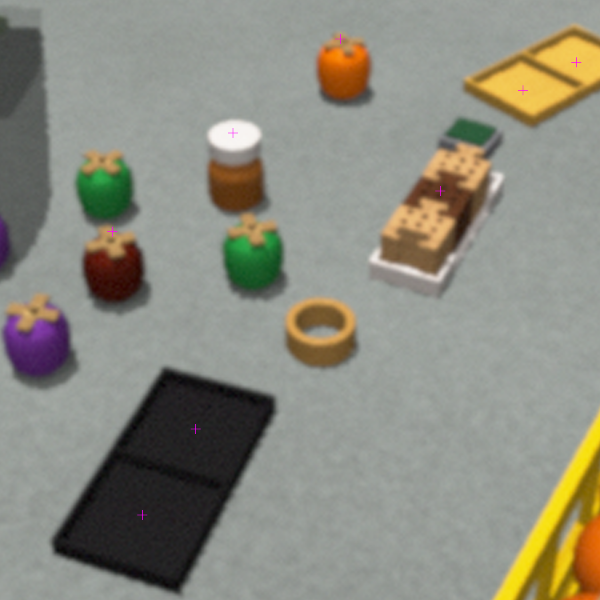

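The projected marks land on the right places in the scene view: stalks (341,40) and (112,231), lid (233,133), dark stand (440,190), and the pockets. I'll start with the dark persimmon.

jog_arm --series '[[[20,36,0],[0,0,0.12],1],[[40,72,0],[0,0,0.24],1],[[60,108,0],[0,0,0.36],1],[[80,144,0],[0,0,0.48],1],[[100,180,0],[0,0,0.6],1]]' --squeeze 15

```text
time_s: 0.52
ee_pos: [348.7, -336.7, 403.7]
ee_rot: [-180.0, 0.1, -29.7]
force: [0.4, 0.1, 0.3]
gripper_width: 91.2
```

jog_arm --series '[[[20,36,-10],[0,0,0.11],1],[[40,72,-30],[0,0,0.22],1],[[60,110,-50],[0,0,0.33],1],[[80,145,-70],[0,0,0.44],1],[[91.8,170.5,-80],[0,0,0.518],1]]'

```text
time_s: 0.93
ee_pos: [439.3, -167.4, 323.8]
ee_rot: [-180.0, 0.2, 0.2]
force: [1.1, -0.5, -0.2]
gripper_width: 91.4
```

jog_arm --series '[[[0,0,0],[0,0,0],1],[[0,0,0],[0,0,0],1],[[0,0,-20],[0,0,0],1],[[0,0,-40],[0,0,0],1],[[0,0,-60],[0,0,0],1]]'

```text
time_s: 1.35
ee_pos: [439.1, -168.7, 264.1]
ee_rot: [179.9, 0.0, 0.1]
force: [-0.3, 0.2, -0.5]
gripper_width: 91.1
```

jog_arm --series '[[[1,2.5,-15],[0,0,0],1],[[1,2.5,-30],[0,0,0],1],[[1,2.5,-45],[0,0,0],1],[[1,2.5,-60],[0,0,0],1],[[1,2.5,-60],[0,0,0],1]]'

```text
time_s: 1.77
ee_pos: [439.1, -167.4, 202.5]
ee_rot: [-180.0, 0.3, -0.1]
force: [-0.3, 0.2, 0.1]
gripper_width: 91.3
```

jog_arm --series '[[[0,0,0],[0,0,0],0.6],[[0,0,0],[0,0,0],0.5],[[0,0,0],[0,0,0],0.4],[[0,0,0],[0,0,0],0.3],[[0,0,0],[0,0,0],0.3]]'

```text
time_s: 2.18
ee_pos: [439.2, -167.6, 203.2]
ee_rot: [180.0, 0.2, -0.1]
force: [-0.1, -0.1, 0.2]
gripper_width: 60.7
```

jog_arm --series '[[[0,0,0],[0,0,0],0.3],[[0,0,0],[0,0,0],0.3],[[0,0,0],[0,0,0],0.3],[[0,0,0],[0,0,0],0.3],[[0,0,0],[0,0,0],0.3]]'

```text
time_s: 2.6
ee_pos: [439.4, -167.6, 203.6]
ee_rot: [180.0, 0.1, -0.1]
force: [0.3, 0.4, 4.5]
gripper_width: 45.2
```

jog_arm --series '[[[0,0,3],[0,0,0],0.3],[[0,0,12],[0,0,0],0.3],[[0,0,28],[0,0,0],0.3],[[0,0,46],[0,0,0],0.3],[[0,0,65],[0,0,0],0.3]]'

```text
time_s: 3.02
ee_pos: [439.1, -167.5, 269.3]
ee_rot: [180.0, 0.2, -0.1]
force: [0.5, -0.2, -0.6]
gripper_width: 45.0
```

jog_arm --series '[[[5,-5,15],[0,0,0.02],0.3],[[20,-22,25],[0,0,0.05],0.3],[[45,-50,30],[0,0,0.08],0.3],[[70,-78,30],[0,0,0.11],0.3],[[95,-106,30],[0,0,0.14],0.3]]'

```text
time_s: 3.43
ee_pos: [534.8, -274.5, 300.7]
ee_rot: [179.9, 0.1, 8.1]
force: [0.6, 0.5, -1.2]
gripper_width: 45.3
```

jog_arm --series '[[[22,-25,0],[0,0,0.02],0.3],[[40,-46,0],[0,0,0.026],0.3],[[50,-57,0],[0,0,0.026],0.3],[[53,-60,0],[0,0,0.026],0.3],[[53,-60,0],[0,0,0.026],0.3]]'

```text
time_s: 3.85
ee_pos: [588.0, -334.9, 300.3]
ee_rot: [180.0, 0.2, 9.5]
force: [0.2, 0.1, -1.0]
gripper_width: 45.2
```

jog_arm --series '[[[0,0,-15],[0,0,0],0.3],[[0,0,-38],[0,0,0],0.3],[[0,0,-60],[0,0,0],0.3],[[0,0,-75],[0,0,0],0.3],[[0,0,-82],[0,0,0],0.3]]'

```text
time_s: 4.27
ee_pos: [586.4, -333.2, 216.2]
ee_rot: [-179.8, 0.4, 9.6]
force: [-0.0, 1.1, -0.8]
gripper_width: 45.0
```

jog_arm --series '[[[0,0,-3],[0,0,0],0.3],[[0,0,-6],[0,0,0],0.3],[[0,0,-8],[0,0,0],0.3],[[0,0,-10],[0,0,0],0.3],[[0,0,-11],[0,0,0],0.3]]'

```text
time_s: 4.68
ee_pos: [586.6, -333.3, 206.6]
ee_rot: [-179.9, 0.4, 9.6]
force: [-1.5, 2.9, 8.6]
gripper_width: 45.1
```

jog_arm --series '[[[0,0,0],[0,0,0],0.52],[[0,0,0],[0,0,0],0.58],[[0,0,0],[0,0,0],0.65],[[0,0,0],[0,0,0],0.68],[[0,0,0],[0,0,0],0.7]]'

```text
time_s: 5.1
ee_pos: [586.6, -333.3, 206.6]
ee_rot: [-179.9, 0.4, 9.6]
force: [-0.7, 0.5, -0.4]
gripper_width: 63.1
```

jog_arm --series '[[[0,0,0],[0,0,0],0.7],[[0,0,10],[0,0,0],0.7],[[0,0,30],[0,0,0],0.7],[[0,0,55],[0,0,0],0.7],[[0,0,85],[0,0,0],0.7]]'

```text
time_s: 5.52
ee_pos: [586.2, -333.1, 291.7]
ee_rot: [-179.7, 0.5, 9.6]
force: [0.3, -0.8, 0.2]
gripper_width: 63.9
```

jog_arm --series '[[[3,35,5],[0,0,-0.02],0.8],[[6,72,10],[0,0,-0.04],0.9],[[9,110,10],[0,0,-0.06],1],[[12,148,10],[0,0,-0.08],1],[[16,186,10],[0,0,-0.084],1]]'

```text
time_s: 5.93
ee_pos: [602.0, -145.6, 302.9]
ee_rot: [-179.8, 0.4, 4.7]
force: [0.9, 0.6, 0.2]
gripper_width: 91.0
```

jog_arm --series '[[[3,35,0],[0,0,0],1],[[7,72,0],[0,0,0],1],[[10,110,0],[0,0,0],1],[[14,145,0],[0,0,0],1],[[15,158,0],[0,0,0],1]]'

```text
time_s: 6.35
ee_pos: [617.1, 16.6, 303.8]
ee_rot: [-179.7, 0.3, 4.8]
force: [0.6, 0.6, 0.1]
gripper_width: 91.4
```

jog_arm --series '[[[0,0,0],[0,0,0],1],[[0,0,0],[0,0,0],1],[[0,0,0],[0,0,0],1],[[0,0,0],[0,0,0],1],[[0,0,0],[0,0,0],1]]'

```text
time_s: 6.77
ee_pos: [617.1, 14.9, 303.8]
ee_rot: [-179.7, 0.3, 4.7]
force: [0.4, -1.1, -0.0]
gripper_width: 91.3
```

jog_arm --series '[[[0.3,-4,-15],[-0.005,-0.005,0],1],[[0.3,-4,-35],[-0.005,-0.005,0],1],[[0.3,-4,-55],[-0.005,-0.005,0],1],[[0.3,-4,-68],[-0.005,-0.005,0],1],[[0.3,-4,-68],[-0.005,-0.005,0],1]]'

```text
time_s: 7.18
ee_pos: [616.2, 9.7, 232.8]
ee_rot: [-180.0, 0.5, 4.6]
force: [-0.5, -0.2, 0.9]
gripper_width: 91.3
```

```bash
cat > snap.py <<'E'
import sys
from workcell import telemetry, imaging
import cv2,numpy as np
k=sys.argv[1]
out=[]
for n,cr in(("scene",sys.argv[2]),("top",sys.argv[3])):
    f=imaging.grab_frame(n); np.savez(f"{n}{k}.npz",**f)
    x,y,w,h=map(int,cr.split(","))
    c=f["pixels"][y:y+h,x:x+w,::-1]; out.append(cv2.resize(c,(400,int(400*h/w)),interpolation=cv2.INTER_CUBIC))
H=max(o.shape[0] for o in out)
out=[cv2.copyMakeBorder(o,0,H-o.shape[0],0,0,0) for o in out]
cv2.imwrite(f"pics/v{k}.png",np.hstack(out))
s=telemetry.state();print(s["ee_pos"].round(1),s["ee_rot"].round(1),s["gripper_width"])
E
python3 snap.py 1 260,130,110,130 190,90,130,130
```

```text
[617.5  10.1 235.8] [-1.8e+02  1.0e-01  4.7e+00] 90.78389035018088
```

View pics/v1.png

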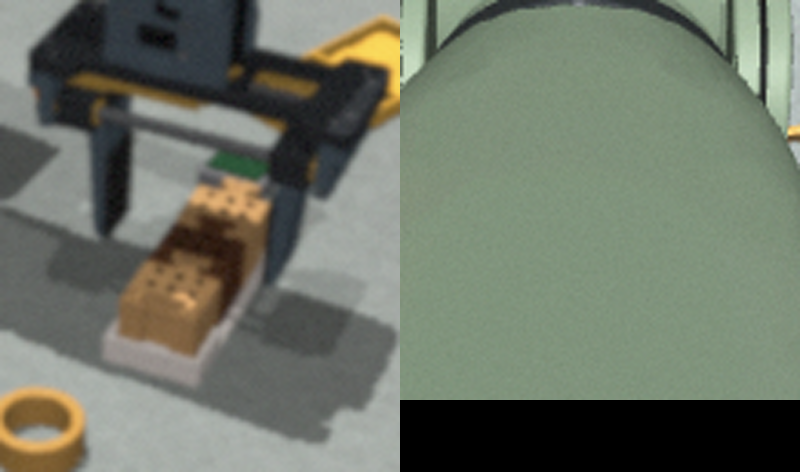

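The fingers straddle the dark stand, with tips at (105,235) and (280,280), above and outside the row. The arm hides it in the top view. I'll lower now.

jog_arm --series '[[[0,0.3,-8],[0,0,0],1],[[0,0.3,-16],[0,0,0],1],[[0,0.3,-24],[0,0,0],1],[[0,0.3,-28],[0,0,0],1],[[0,0.3,-28],[0,0,0],0.8]]'

```text
time_s: 7.7
ee_pos: [617.0, 10.4, 206.5]
ee_rot: [-180.0, 0.3, 4.7]
force: [0.6, -0.4, 0.7]
gripper_width: 87.2
```

jog_arm --series '[[[0,0,0],[0,0,0],0.7],[[0,0,0],[0,0,0],0.6],[[0,0,0],[0,0,0],0.55],[[0,0,0],[0,0,0],0.5],[[0,0,0],[0,0,0],0.48]]' --squeeze 15

```text
time_s: 8.12
ee_pos: [617.1, 10.4, 206.8]
ee_rot: [-180.0, 0.2, 4.7]
force: [-0.6, -0.1, -0.7]
gripper_width: 54.1
```

jog_arm --series '[[[0,0,0],[0,0,0],0.4],[[0,0,0],[0,0,0],0.3],[[0,0,0],[0,0,0],0.3],[[0,0,0],[0,0,0],0.3],[[0,0,0],[0,0,0],0.3]]'

```text
time_s: 8.53
ee_pos: [617.2, 10.4, 207.0]
ee_rot: [-180.0, 0.2, 4.7]
force: [-0.1, 0.1, 1.2]
gripper_width: 44.2
```

Gripped at 44.2 mm. I'll lift slowly, straight up.

jog_arm --series '[[[0,0,2],[0,0,0],0.3],[[0,0,5],[0,0,0],0.3],[[0,0,9],[0,0,0],0.3],[[0,0,13],[0,0,0],0.3],[[0,0,17],[0,0,0],0.3]]'

```text
time_s: 8.95
ee_pos: [617.2, 10.4, 224.5]
ee_rot: [-180.0, 0.2, 4.7]
force: [-0.0, -0.2, -0.4]
gripper_width: 43.9
```

```bash
python3 snap.py 2 260,130,110,130 190,90,130,130
```

```text
[617.5  10.4 225. ] [-1.8e+02  1.0e-01  4.7e+00] 43.79826898318994
```

View pics/v2.png

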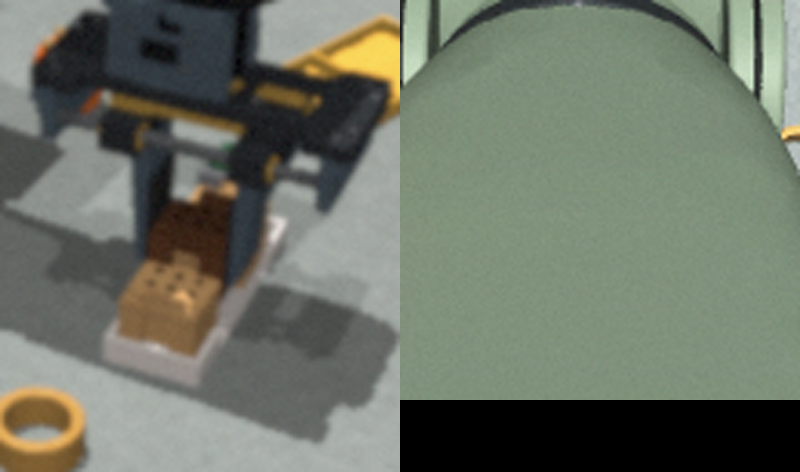

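The dark stand (190,230) is rising alone and the near pale one (165,310) has stayed put. I'll keep lifting.

jog_arm --series '[[[0,0,4],[0,0,0],0.3],[[0,0,9],[0,0,0],0.3],[[0,0,14],[0,0,0],0.3],[[0,0,19],[0,0,0],0.3],[[0,0,24],[0,0,0],0.3]]'

```text
time_s: 9.47
ee_pos: [617.5, 10.4, 249.7]
ee_rot: [180.0, 0.1, 4.7]
force: [-0.1, -0.0, -1.3]
gripper_width: 43.7
```

jog_arm --series '[[[0,0,5],[0,0,0],0.3],[[0,0,14],[0,0,0],0.3],[[0,0,25],[0,0,0],0.3],[[0,0,38],[0,0,0],0.3],[[0,0,50],[0,0,0],0.3]]'

```text
time_s: 9.88
ee_pos: [617.6, 10.4, 301.2]
ee_rot: [180.0, 0.0, 4.7]
force: [0.1, -0.3, -0.3]
gripper_width: 43.9
```

```bash
python3 snap.py 3 260,130,110,130 190,90,130,130
```

```text
[618.2  10.4 302.7] [180.   -0.2   4.7] 44.104692167618694
```

View pics/v3.png

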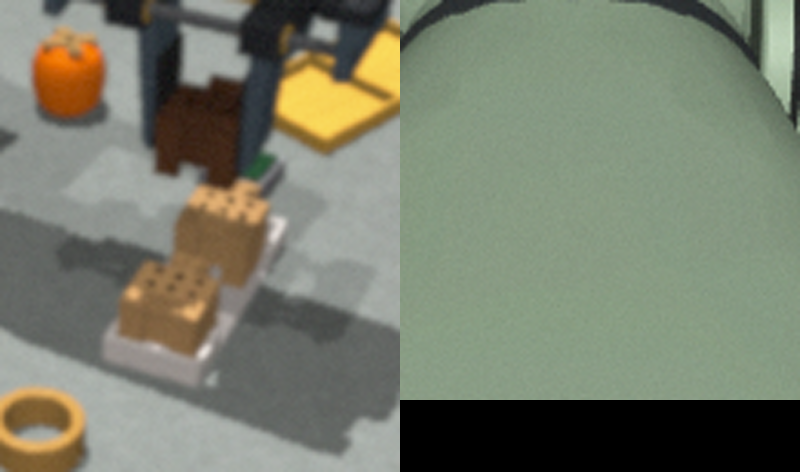

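The dark stand (200,130) is clear, and both pale stands (222,230) and (168,310) are still in the rack. I'll carry it to the black tray.

jog_arm --series '[[[-2,-12,0],[0,0,0.01],0.3],[[-6,-38,0],[0,0,0.03],0.3],[[-11,-70,0],[0,0,0.05],0.3],[[-16,-104,0],[0,0,0.07],0.3],[[-21,-138,0],[0,0,0.084],0.3]]'

```text
time_s: 10.4
ee_pos: [596.7, -128.5, 302.5]
ee_rot: [180.0, -0.2, 9.6]
force: [-0.6, 0.0, 0.1]
gripper_width: 43.9
```

jog_arm --series '[[[-5,-34,0],[0,0,0],0.3],[[-11,-70,0],[0,0,0],0.3],[[-16,-102,0],[0,0,0],0.3],[[-20,-125,0],[0,0,0],0.3],[[-21.5,-137,0],[0,0,0],0.3]]'

```text
time_s: 10.82
ee_pos: [574.3, -268.3, 302.0]
ee_rot: [180.0, -0.2, 9.4]
force: [0.5, 0.4, -0.7]
gripper_width: 43.9
```

jog_arm --series '[[[0,0,0],[0,0,0],0.3],[[0,0,0],[0,0,0],0.3],[[0,0,0],[0,0,0],0.3],[[0,0,0],[0,0,0],0.3],[[0,0,0],[0,0,0],0.3]]'

```text
time_s: 11.23
ee_pos: [574.7, -267.0, 302.1]
ee_rot: [180.0, -0.2, 9.5]
force: [0.1, -0.2, -1.1]
gripper_width: 44.1
```

jog_arm --series '[[[0.5,3,-12],[0,0.003,0],0.3],[[0.5,3,-30],[0,0.003,0],0.3],[[0.5,3,-50],[0,0.003,0],0.3],[[0.5,3,-66],[0,0.003,0],0.3],[[0.5,3,-72],[0,0.003,0],0.3]]'

```text
time_s: 11.65
ee_pos: [574.5, -262.5, 226.8]
ee_rot: [-179.8, 0.3, 9.6]
force: [-1.5, -0.2, -0.7]
gripper_width: 43.8
```

```bash
python3 snap.py 4 150,220,130,130 310,90,130,130
```

```text
[ 574.9 -263.1  228.3] [-179.9    0.2    9.6] 43.55366639417735
```

View pics/v4.png

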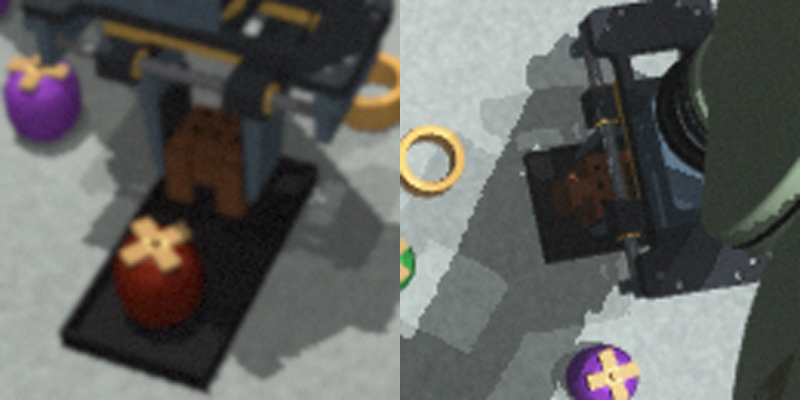

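In the scene view the dark persimmon (160,270) stands in the near pocket and the stand (205,160) is over the far pocket, with its key at (575,200) in the top view. I'll lower it.

jog_arm --series '[[[0,0,-5],[0,0,0],0.3],[[0,0,-10],[0,0,0],0.3],[[0,0,-15],[0,0,0],0.3],[[0,0,-19],[0,0,0],0.3],[[0,0,-21.5],[0,0,0],0.3]]'

```text
time_s: 12.17
ee_pos: [574.8, -263.1, 206.5]
ee_rot: [-179.9, 0.2, 9.6]
force: [-1.0, 0.3, 0.0]
gripper_width: 44.1
```

jog_arm --series '[[[0,0,0],[0,0,0],0.3],[[0,0,-0.5],[0,0,0],0.3],[[0,0,-0.5],[0,0,0],0.3],[[0,0,-1],[0,0,0],0.3],[[0,0,-1],[0,0,0],0.3]]'

```text
time_s: 12.58
ee_pos: [574.9, -263.1, 206.0]
ee_rot: [-179.9, 0.2, 9.6]
force: [-1.6, 1.6, 2.3]
gripper_width: 44.0
```

Contact at the expected height. I'll release and rise.

jog_arm --series '[[[0,0,0],[0,0,0],0.5],[[0,0,0],[0,0,0],0.54],[[0,0,0],[0,0,0],0.58],[[0,0,0],[0,0,0],0.62],[[0,0,0],[0,0,0],0.65]]'

```text
time_s: 13.0
ee_pos: [574.9, -263.1, 205.9]
ee_rot: [-179.9, 0.2, 9.6]
force: [0.1, -0.5, 0.1]
gripper_width: 58.6
```

jog_arm --series '[[[0,0,0],[0,0,0],0.65],[[0,0,12],[0,0,0],0.65],[[0,0,35],[0,0,0],0.65],[[0,0,65],[0,0,0],0.7],[[0,0,98],[0,0,0],0.8]]'

```text
time_s: 13.42
ee_pos: [574.6, -262.9, 304.7]
ee_rot: [-179.8, 0.3, 9.6]
force: [0.5, 0.5, 1.2]
gripper_width: 67.9
```

Next is the jar.

jog_arm --series '[[[-16,32,0],[0,0,-0.05],1],[[-33,65,0],[0,0,-0.09],1],[[-50,98,0],[0,0,-0.13],1],[[-67,131,0],[0,0,-0.16],1],[[-84,164,0],[0,0,-0.165],1]]'

```text
time_s: 13.83
ee_pos: [489.5, -97.7, 305.7]
ee_rot: [-179.8, 0.2, 0.0]
force: [1.0, -0.3, 0.7]
gripper_width: 90.9
```

jog_arm --series '[[[-16,32,0],[0,0,0],1],[[-32,62,0],[0,0,0],1],[[-38,74,0],[0,0,0],1],[[-38,74,0],[0,0,0],1],[[-38,74,0],[0,0,0],1]]'

```text
time_s: 14.25
ee_pos: [451.5, -23.4, 306.7]
ee_rot: [-179.8, 0.1, 0.1]
force: [0.1, 0.1, -0.2]
gripper_width: 91.3
```

jog_arm --series '[[[1.5,-1.8,-20],[-0.003,0,0],1],[[1.5,-1.8,-45],[-0.003,0,0],1],[[1.5,-1.8,-70],[-0.003,0,0],1],[[1.5,-1.8,-88],[-0.003,0,0],1],[[1.5,-1.8,-95],[-0.003,0,0],1]]'

```text
time_s: 14.67
ee_pos: [453.2, -26.3, 209.7]
ee_rot: [180.0, 0.2, 0.0]
force: [0.3, -0.1, -1.0]
gripper_width: 91.2
```

jog_arm --series '[[[0,0,0],[0,0,0],0.8],[[0,0,0],[0,0,0],0.7],[[0,0,0],[0,0,0],0.6],[[0,0,0],[0,0,0],0.55],[[0,0,0],[0,0,0],0.5]]'

```text
time_s: 15.08
ee_pos: [453.6, -26.4, 210.7]
ee_rot: [180.0, 0.1, 0.0]
force: [0.3, 1.1, 0.2]
gripper_width: 60.6
```

jog_arm --series '[[[0,0,0],[0,0,0],0.4],[[0,0,0],[0,0,0],0.3],[[0,0,0],[0,0,0],0.3],[[0,0,0],[0,0,0],0.3],[[0,0,0],[0,0,0],0.3]]' --squeeze 18

```text
time_s: 15.5
ee_pos: [453.9, -26.4, 211.2]
ee_rot: [180.0, 0.1, 0.0]
force: [-0.8, -0.8, 5.8]
gripper_width: 45.1
```

jog_arm --series '[[[0,0,2],[0,0,0],0.3],[[0,0,14],[0,0,0],0.3],[[0,0,34],[0,0,0],0.3],[[0,0,60],[0,0,0],0.3],[[0,0,90],[0,0,0],0.3]]'

```text
time_s: 15.92
ee_pos: [453.1, -26.3, 301.0]
ee_rot: [180.0, 0.3, 0.1]
force: [-0.6, -0.3, -0.5]
gripper_width: 45.0
```

jog_arm --series '[[[5,10,3],[0,0,-0.03],0.3],[[18,35,3],[0,0,-0.08],0.3],[[34,66,3],[0,0,-0.14],0.3],[[51,98,3],[0,0,-0.2],0.3],[[68,131,3],[0,0,-0.26],0.3]]'

```text
time_s: 16.33
ee_pos: [521.3, 105.9, 303.8]
ee_rot: [180.0, 0.3, -15.1]
force: [1.1, -0.3, -2.0]
gripper_width: 45.1
```

jog_arm --series '[[[16,31,0],[0,0,-0.04],0.3],[[33,64,0],[0,0,-0.05],0.3],[[50,97,0],[0,0,-0.05],0.3],[[64,124,0],[0,0,-0.05],0.3],[[70,137,0],[0,0,-0.05],0.3]]'

```text
time_s: 16.75
ee_pos: [592.4, 246.3, 302.9]
ee_rot: [-180.0, 0.3, -17.8]
force: [1.0, -0.4, -0.7]
gripper_width: 45.0
```

jog_arm --series '[[[1,2,0],[0,0,0],0.3],[[1,2,0],[0,0,0],0.3],[[1,2,-10],[0,0,0],0.3],[[1,2,-22],[0,0,0],0.3],[[1,2,-36],[0,0,0],0.3]]'

```text
time_s: 17.17
ee_pos: [592.8, 246.8, 266.5]
ee_rot: [-180.0, 0.3, -17.9]
force: [0.0, -0.7, -1.5]
gripper_width: 45.2
```

jog_arm --series '[[[0.5,-2,-12],[0,0,0],0.3],[[0.5,-2,-25],[0,0,0],0.3],[[0.5,-2,-35],[0,0,0],0.3],[[0.5,-2,-42],[0,0,0],0.3],[[0.5,-2,-44],[0,0,0],0.3]]'

```text
time_s: 17.58
ee_pos: [592.7, 243.8, 220.9]
ee_rot: [179.9, 0.5, -17.9]
force: [-0.5, 0.1, -1.1]
gripper_width: 45.1
```

```bash
python3 snap.py 5 300,110,110,110 60,80,130,130
```

```text
[593.2 244.4 222.2] [180.    0.4 -17.9] 45.09847457330235
```

View pics/v5.png

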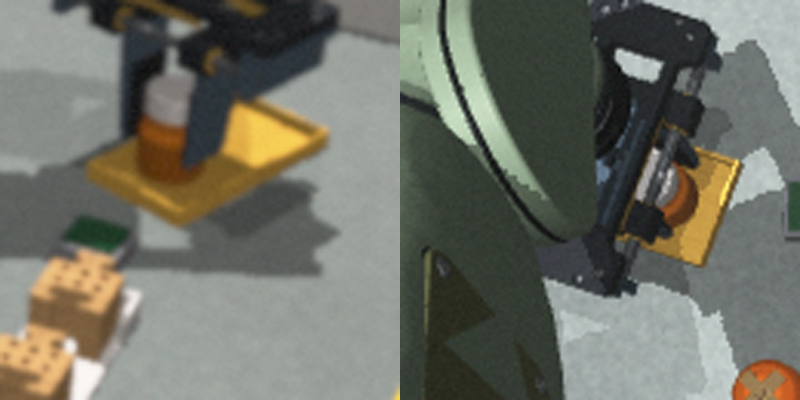

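The jar (170,145) is over the near pocket of the gold tray, inside its rims. I'll lower it.

jog_arm --series '[[[0,0,-2],[0,0,0],0.3],[[0,0,-4],[0,0,0],0.3],[[0,0,-6],[0,0,0],0.3],[[0,0,-7],[0,0,0],0.3],[[0,0,-8],[0,0,0],0.3]]'

```text
time_s: 18.1
ee_pos: [593.2, 244.5, 214.3]
ee_rot: [-180.0, 0.3, -17.9]
force: [-1.8, 0.3, 6.9]
gripper_width: 45.2
```

jog_arm --series '[[[0,0,0],[0,0,0],0.3],[[0,0,-0.5],[0,0,0],0.3],[[0,0,-0.5],[0,0,0],0.3],[[0,0,-1],[0,0,0],0.3],[[0,0,-1],[0,0,0],0.3]]'

```text
time_s: 18.52
ee_pos: [593.3, 244.6, 214.3]
ee_rot: [-180.0, 0.3, -17.9]
force: [-2.0, -0.8, 5.7]
gripper_width: 45.1
```

jog_arm --series '[[[0,0,0],[0,0,0],0.52],[[0,0,0],[0,0,0],0.57],[[0,0,0],[0,0,0],0.62],[[0,0,0],[0,0,0],0.66],[[0,0,0],[0,0,0],0.7]]'

```text
time_s: 18.93
ee_pos: [593.3, 244.6, 214.0]
ee_rot: [-180.0, 0.3, -17.9]
force: [-0.5, 0.2, 0.1]
gripper_width: 62.9
```

jog_arm --series '[[[0,0,0],[0,0,0],0.7],[[0,0,12],[0,0,0],0.7],[[0,0,35],[0,0,0],0.7],[[0,0,62],[0,0,0],0.75],[[0,0,90],[0,0,0],0.8]]'

```text
time_s: 19.35
ee_pos: [593.1, 244.5, 305.3]
ee_rot: [180.0, 0.4, -17.9]
force: [0.1, -0.1, 0.1]
gripper_width: 71.8
```

Now the orange persimmon.

jog_arm --series '[[[-32,-18,0],[0,0,0],1],[[-66,-38,0],[0,0,0],1],[[-100,-58,0],[0,0,0],1],[[-132,-76,0],[0,0,0],1],[[-146,-84.5,0],[0,0,0],1]]'

```text
time_s: 19.77
ee_pos: [443.0, 158.1, 305.8]
ee_rot: [179.8, 0.5, -17.9]
force: [0.5, -0.2, 0.1]
gripper_width: 91.5
```

jog_arm --series '[[[0,0,0],[0,0,0],1],[[0,0,0],[0,0,0],1],[[0,0,-10],[0,0,0],1],[[0,0,-20],[0,0,0],1],[[0,0,-30],[0,0,0],1]]'

```text
time_s: 20.18
ee_pos: [445.0, 159.1, 276.1]
ee_rot: [180.0, 0.4, -17.9]
force: [0.6, -0.4, -1.2]
gripper_width: 91.3
```

jog_arm --series '[[[1.5,1,-18],[0,-0.004,0],1],[[1.5,1,-38],[0,-0.004,0],1],[[1.5,1,-56],[0,-0.004,0],1],[[1.5,1,-68],[0,-0.004,0],1],[[1.5,1,-71],[0,-0.004,0],1]]'

```text
time_s: 20.6
ee_pos: [447.8, 160.8, 203.3]
ee_rot: [180.0, 0.2, -17.9]
force: [-0.4, -0.5, 0.1]
gripper_width: 91.0
```

jog_arm --series '[[[0,0,0],[0,0,0],0.8],[[0,0,0],[0,0,0],0.7],[[0,0,0],[0,0,0],0.65],[[0,0,0],[0,0,0],0.6],[[0,0,0],[0,0,0],0.55]]'

```text
time_s: 21.02
ee_pos: [448.1, 160.9, 204.0]
ee_rot: [-180.0, 0.2, -17.9]
force: [-0.3, 0.2, 0.9]
gripper_width: 60.6
```

jog_arm --series '[[[0,0,0],[0,0,0],0.45],[[0,0,0],[0,0,0],0.35],[[0,0,0],[0,0,0],0.35],[[0,0,0],[0,0,0],0.35],[[0,0,0],[0,0,0],0.35]]' --squeeze 15

```text
time_s: 21.43
ee_pos: [448.2, 161.0, 204.6]
ee_rot: [-179.9, 0.1, -17.9]
force: [-1.0, 0.9, 6.3]
gripper_width: 49.8
```

jog_arm --series '[[[0,0,2],[0,0,0],0.35],[[0,0,14],[0,0,0],0.35],[[0,0,34],[0,0,0],0.35],[[0,0,60],[0,0,0],0.35],[[0,0,90],[0,0,0],0.35]]'

```text
time_s: 21.85
ee_pos: [447.6, 160.7, 294.3]
ee_rot: [179.9, 0.3, -17.9]
force: [0.2, 0.2, -0.8]
gripper_width: 49.4
```

jog_arm --series '[[[6,6,10],[0,0,0],0.35],[[22,20,12],[0,0,0],0.35],[[46,43,12],[0,0,0],0.35],[[70,65,12],[0,0,0],0.35],[[94,87,12],[0,0,0],0.35]]'

```text
time_s: 22.27
ee_pos: [542.2, 248.5, 306.1]
ee_rot: [179.9, 0.3, -17.9]
force: [-0.1, -0.4, -0.7]
gripper_width: 49.1
```

jog_arm --series '[[[24,22,0],[0,0,0],0.35],[[48,44,0],[0,0,0],0.35],[[66,61,0],[0,0,0],0.35],[[74,69,0],[0,0,0],0.35],[[74,69,0],[0,0,0],0.35]]'

```text
time_s: 22.68
ee_pos: [617.6, 319.1, 304.7]
ee_rot: [179.9, 0.3, -17.8]
force: [0.6, 0.9, -0.2]
gripper_width: 49.4
```

jog_arm --series '[[[-0.5,-1,-15],[0,0,0],0.35],[[-0.5,-1,-38],[0,0,0],0.35],[[-0.5,-1,-62],[0,0,0],0.35],[[-0.5,-1,-78],[0,0,0],0.35],[[-0.5,-1,-84],[0,0,0],0.35]]'

```text
time_s: 23.1
ee_pos: [615.3, 316.8, 217.2]
ee_rot: [179.6, 0.6, -17.8]
force: [-1.5, -0.1, -0.8]
gripper_width: 49.5
```

```bash
python3 snap.py 6 300,90,120,120 60,80,130,130
```

```text
[616.2 317.3 219.3] [179.8   0.5 -17.8] 49.7227576252974
```

View pics/v6.png

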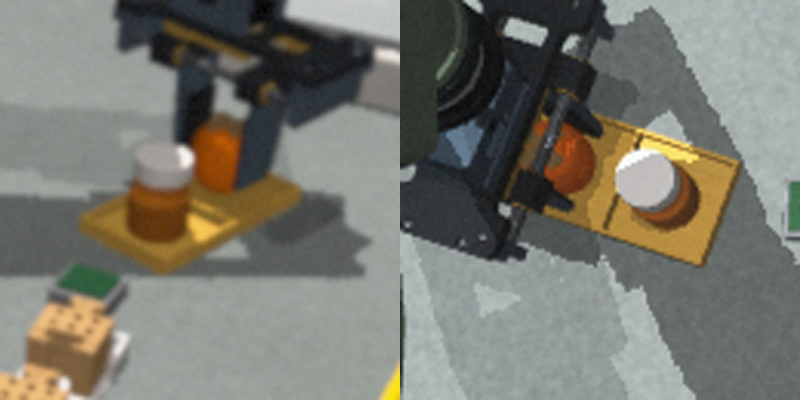

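The jar (160,195) stands upright in the near pocket, and the orange persimmon (218,158) is over the far one. I'll lower it.

jog_arm --series '[[[0,0,-3],[0.002,-0.004,0],0.35],[[0,0,-6],[0.002,-0.004,0],0.35],[[0,0,-9],[0.002,-0.004,0],0.35],[[0,0,-11],[0.002,-0.004,0],0.35],[[0,0,-12],[0.002,-0.004,0],0.35]]'

```text
time_s: 23.62
ee_pos: [616.2, 317.3, 207.6]
ee_rot: [180.0, 0.3, -17.8]
force: [-1.9, -0.1, 6.6]
gripper_width: 49.2
```

jog_arm --series '[[[0,0,0],[0,0,0],0.35],[[0,0,-0.5],[0,0,0],0.35],[[0,0,-0.5],[0,0,0],0.35],[[0,0,-0.5],[0,0,0],0.35],[[0,0,-0.5],[0,0,0],0.35]]'

```text
time_s: 24.03
ee_pos: [616.3, 317.4, 207.7]
ee_rot: [-180.0, 0.2, -17.8]
force: [0.1, -0.8, 3.5]
gripper_width: 49.2
```

jog_arm --series '[[[0,0,0],[0,0,0],0.57],[[0,0,0],[0,0,0],0.62],[[0,0,0],[0,0,0],0.66],[[0,0,0],[0,0,0],0.7],[[0,0,0],[0,0,0],0.73]]'

```text
time_s: 24.45
ee_pos: [616.3, 317.4, 207.4]
ee_rot: [180.0, 0.3, -17.8]
force: [0.6, 1.1, 1.4]
gripper_width: 66.0
```

jog_arm --series '[[[0,0,0],[0,0,0],0.73],[[0,0,12],[0,0,0],0.73],[[0,0,40],[0,0,0],0.73],[[0,0,75],[0,0,0],0.75],[[0,0,110],[0,0,0],0.8]]'

```text
time_s: 24.87
ee_pos: [616.1, 317.3, 318.8]
ee_rot: [179.9, 0.3, -17.8]
force: [0.1, 0.2, -0.8]
gripper_width: 71.8
```

jog_arm --series '[[[-30,5,20],[0,0,0],0.8],[[-60,10,40],[0,0,0],0.8],[[-95,15,60],[0,0,0],0.8],[[-130,20,70],[0,0,0],0.8],[[-165,25,70],[0,0,0],0.8]]'

```text
time_s: 25.28
ee_pos: [449.9, 342.4, 392.8]
ee_rot: [-179.7, 0.1, -17.9]
force: [0.5, 0.7, 0.1]
gripper_width: 73.0
```

jog_arm --series '[[[-20,20,0],[0,0,0],0.8],[[-35,40,0],[0,0,0],0.8],[[-50,60,0],[0,0,0],0.8],[[-60,75,0],[0,0,0],0.8],[[-60,75,0],[0,0,0],0.8]]'

```text
time_s: 25.7
ee_pos: [387.9, 419.5, 394.0]
ee_rot: [-179.6, 0.1, -17.7]
force: [0.3, 0.0, 1.4]
gripper_width: 73.1
```

```bash
python3 snap.py 7 130,90,280,280 60,60,390,200
```

```text
[389.5 417.5 393.5] [-179.7    0.   -17.8] 72.76729893007358
```

View pics/v7.png

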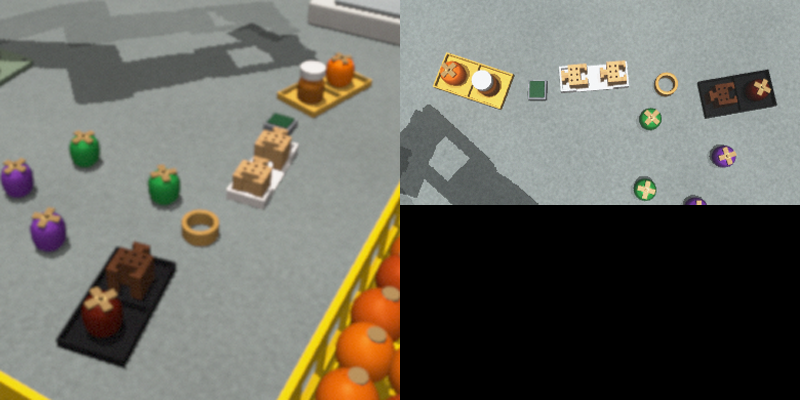

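All four items stand upright in their pockets: orange (452,73) and jar (483,82) in gold, stand (722,96) and dark persimmon (761,88) in black. The pale stands and tape look unmoved. One numeric check before handing in.

Run:
```python
from h import *
t=load("top7.npz");a=load("top0.npz")
im=t["pixels"];hsv=cv2.cvtColor(im,cv2.COLOR_RGB2HSV).astype(int);H,S,V=hsv[...,0],hsv[...,1],hsv[...,2]
def loc(c,yaw,p):
    y=np.radians(yaw);d=p[:2]-np.array(c);return (np.array([[np.cos(y),np.sin(y)],[-np.sin(y),np.cos(y)]])@d).round(1)
px=lambda u,v:((u-400)*390/400+60,v*390/400+60)
m,s,c=comp((S<50)&(V>190),px(483,82),10);print("jar",loc((605,281),-17.7,onplane(t,c,65)))
print("orange",loc((605,281),-17.7,onplane(t,px(453,72),58)))
print("dark",loc((581,-296),9.5,onplane(t,px(762,88),54)))
m,s,c=comp((H<15)&(S>60)&(V>40)&(V<140),px(722,96),10);print("stand",loc((581,-296),9.5,onplane(t,c,39)),s)
d=cv2.absdiff(t["pixels"],a["pixels"]).max(2)
print("tape diff",d[128:155,306:333].max(),"pale diff px",(d[118:150,215:240]>60).sum(),(d[118:150,262:284]>60).sum())
from workcell import env; env.job_done()
```

```text
jar [ -1.2 -37.2]
orange [-3.4 26.4]
dark [ -5.  -37.4]
stand [-3.2 42.3] [357 140  33  25 484]
tape diff 8 pale diff px 26 4
the job is handed in; nothing more can be done
```

I filled both trays and handed the job in at about 26 s of the 120 s limit; the interface gave no verdict.

**What I did:** I placed the dark persimmon and dark stand in the black tray, and the jar and orange persimmon in the gold tray. Each was lowered until light contact (2–9 N) before I released it. The dark stand was lifted straight up about 95 mm before any sideways move.

**Last pictures:** All four items stood upright in their own pockets with the arm well clear. The pale stands were in the rack and the tape was where it started.

**Positions in each tray, measured in the top view (mm from tray centre):**

| Item | Tray | x | y |
|---|---|---|---|
| Jar | gold | -1 | -37 |
| Orange persimmon | gold | -3 | +26 |
| Dark persimmon | black | -5 | -37 |
| Dark stand | black | -3 | +42 |

- **Disagreement:** The orange persimmon's +26 came from an eye-picked stalk pixel, while the arm released it at about +38. I handed in without resolving this; both values are within the 70 mm limit.
- **Tape and pale stands:** The tape region matched the first picture almost exactly. The pale-stand regions differed in only 26 and 4 pixels; I did not trace the cause, which may be the missing dark stand beside them.

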